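# Fetch the amber bottle from behind the tall ones

### The job

In the wooden caddy the pale bottle and the pink spray can stand in the way of the small amber bottle behind them. First set those two upright on the blue baking sheet, then stand the amber bottle in the middle of the white dish, and then put the pale bottle and the pink can back, upright, each on the very cork disc where it stood at the start. Leave the pot brush and the white cup in the caddy where they are, and knock nothing over.

Things in the scene. Friction and masses are not known exactly. Their poses are not given: they have to be found in the camera images.
- caddy: low fixed tray of light wood, 150 x 282 mm, floor top 10 mm above the table; rim 22 mm high at front and sides, 34 mm at the back. Origin: on the table, midway between the two front cork discs; x points to the caddy's back, y to its left, z up. Brown cork discs flush in the floor: two of 64 mm diameter at (0, +50) and (0, -50) mm and one of 48 mm at (+45, 0) mm in this frame. The rim stands at x = -50 and +92 mm and y = -137 and +137 mm.
- baking_sheet: fixed flat baking sheet of blue enamel, 233 x 138 mm, the side area for the cleared things; floor top 4 mm above the table, round rim 12 mm high. Origin: under its centre, on the table; x is along its long side (flat floor about 217 x 122 mm), z up. It may be to the left or to the right of the caddy. The two tall things fit one behind the other along x, e.g. at x = +50 and -50 mm.
- white_dish: fixed small white flat dish, 75 x 105 mm (x by y), on the other side of the caddy; a thing stands on its flat middle 5 mm above the table, raised edge 10 mm high. Origin: under its centre, on the table; z up.
- pale_bottle: tall loose pale, almost white round plastic bottle with a white cap, 202 mm high, body 56 mm in diameter, cap 42 mm in diameter from 172 mm up, both firm to grip, best near the cap (180 mm up), so that the hand stays above the top; about 0.1 kg. Origin: centre of its underside, z up. At the start it stands on one of the two large cork discs.
- pink_can: tall loose bright pink round spray can, 205 mm high, 58 mm in diameter, cap 50 mm in diameter from about 170 mm up, firm to grip there too (180 mm up); under 0.4 kg. Origin: centre of its underside, z up. At the start it stands on the other large cork disc.
- amber_bottle: small loose dark brown round bottle with a beige label and a black cap, 119 mm high, body 41 mm in diameter; about 0.1 kg. Origin: centre of its underside, z up. At the start it stands on the small cork disc behind the two tall things, some 18 mm from either; grip its body, not its cap (the cap from 98 mm up gives no hold).
- pot_brush: turned wooden pot brush standing on its bristles at the back left of the caddy, loose, 58 mm wide, 87 mm high; to be left alone. Origin: centre of its underside, z up.
- cup: ribbed white empty cup at the back right of the caddy, loose, 66 mm in diameter, 63 mm high; to be left alone. Origin: centre of its underside, z up.
There are look-alikes about, which are no part of the job. There is more than one size of the amber_bottle; the job needs the smallest. Of the things like the pale_bottle, leave any that is red; of the rest the larger one is meant.

How it is judged:
By the outcome, as a careful person would: the job done as asked, in the order asked, and still so for the second after the job is handed in, with the robot touching nothing.
It also fails if it takes over 131 s, if anything falls off the work surface, if the arm or the gripper's body presses on something with over 40 N, if the wrist force passes 120 N, or if a joint passes its speed limit or range.

### The arm

A 6-joint arm with a two-finger parallel gripper is mounted at the origin on a cart in front of the work surface, level with it; the furniture and walls round the work are solid. World frame = base frame: x ahead of the robot, y to its left, z up, the work surface at z = 0. Lengths are in m, angles in rad, forces in N, time in s.
With the tool pointing down it reaches from about 0.4 to 0.825 m from the base axis. Payload 7 kg.
Tool frame: the origin (TCP) lies at the very end of the fingers, on their centre line; the grasp point (between the pads) lies 19 mm behind it; x points along the fingers, y is the direction in which the jaws open and shut, and the axes are right-handed (so a half turn about x gives the same grasp; the last joint's range is limited). The gripper opens to 88 mm and grips with 3 to 60 N. Pads are 19 mm wide; open, the fingers measure 130 mm over their backs; the gripper's body (78 mm by 193 mm) begins 47 mm behind the grasp point.
Start: joints at [1.573, 0.359, 0.012, 0, -1.224, -0.288], TCP at [0.19, 0.648, 0.227] pointing down, gripper open.
Joint ranges: [-3.07, 3.07], [-1.43, 2.12], [-1.02, 1.25], [-3.03, 1.67], [-3.05, -0], [-3.03, 3.03]. Speed limits (rad/s): [2.39, 2.39, 3.01, 3.14, 3.14, 3.14].

### API

Orientations are given as [roll, pitch, yaw] about the fixed x, y, z axes, in that order (R = Rz(yaw) Ry(pitch) Rx(roll)).
In Python, from cell import bot gives the robot as it stands. The module is installed in compiled form; this text tells all that it offers. Calls block until the motion is done:
- bot.move_ptp(position, orientation): joint-space move of the TCP to a pose.
- bot.movel(position, frame=None, velocity=0.15): straight line of the TCP; frame=None keeps the orientation; velocity is the mean speed in m/s.
- bot.movej(angles): joint-space move.
- bot.gripper_open() and bot.gripper_close(): open the fingers fully, or close them until they stop; the grip force is fixed at half the most.
- bot.sleep(seconds).
- bot.solve_ik(position, orientation): joint angles nearest the present ones, or None.
- bot.read_camera(name): name is "scene" or "side" or "wrist"; returns a dict with "color" (400x640x3 uint8, red, green, blue), "fovy" (degrees; the focal length in pixels is half the picture's height over the tangent of half this angle, whatever the lens; pixels are square), "cx", "cy" (the principal point, pixels), "rvec" (rotation vector, rad) and "tvec" (3), from world to camera coordinates, as OpenCV has them. Camera axes: x right, y down, z forward; pixel columns grow to the right and rows downward; lengths in m; the calibration is good to about 2 mm. The wrist camera is an equidistant fisheye: a pixel r from the principal point sees the ray r / f radians off the axis. A picture is of the moment at which its call begins. There is no depth.
A pose or a line that the arm cannot do raises bot.PlanningError and nothing moves.
- bot.finish_job(): hands the job in, once; it reports no verdict.
Readings, each from a call of its own:
- bot.get_clock(): time.
- bot.get_q(): joint angles.
- bot.get_joint_velocities(): joint speeds.
- bot.get_joint_efforts(): joint torques, N m.
- bot.get_tcp_pos(): TCP position.
- bot.get_tcp_rot(): TCP orientation.
- bot.get_force(): force on the tool from outside, world axes, zero at the start.
- bot.get_moment(): the same for the moment, N m.
- bot.get_gripper_width(): opening from 0.0 (shut) to 1.0 (fully open).
Only numpy, scipy, OpenCV 4.12 (cv2) and the standard library are available. Lean on these libraries where they do the work, as an engineer would, in place of code of your own. Each camera call takes 0.05 s, during which the arm holds its last target.

## Working session

There is one attempt and no reset: what is moved stays moved. The work goes in short steps, each a Python script; the robot and the scene stay as the last script left them, time stands still between calls to the robot, and variables do not carry over. Pictures are saved under pics/ and viewed, and the job is handed in when it is done.

```bash
ls; mkdir -p pics; cat > h.py <<'E'
import numpy as np, cv2
from cell import bot
def cam(n,save=None):
    c=bot.read_camera(n)
    if save: cv2.imwrite(f'pics/{save}.png',c['color'][:,:,::-1])
    return c
E
python3 - <<'E'
from h import *
for n in ('scene','side','wrist'):
    c=cam(n,n+'0'); print(n,c['fovy'],c['cx'],c['cy'],c['rvec'],c['tvec'])
    R=cv2.Rodrigues(np.array(c['rvec'],float))[0]; print(-R.T@np.array(c['tvec']), R[2])
print(bot.get_clock(),bot.get_tcp_pos(),bot.get_tcp_rot(),bot.get_gripper_width())
E
```

```text
pics
scene 48.60148905301911 313.82685864858564 204.50402598749636 [ 0.96423134 -2.09689145  1.38081648] [0.36125745 0.21119249 0.93649999]
[-0.34488834  0.78435563  0.5638969 ] [ 0.69024445 -0.60373682 -0.39882884]
side 52.258494015403734 321.60521549408855 196.6182707863705 [ 2.19989379 -0.21693034  0.1114005 ] [-0.51249118  0.11246655  0.94092155]
[ 0.36642949 -0.77607316  0.65120595] [ 0.15846362  0.78779409 -0.59520564]
wrist 65.70646984690485 317.7765809475559 202.71326803432024 [-1.75706992  2.3473259   0.36570713] [ 0.6740615  -0.03778151  0.39232954]
[0.27038688 0.62378173 0.38405221] [-0.29342409  0.0845137  -0.95223933]
0.15 [0.19022531 0.64725601 0.22583883] [ 1.7005955   1.5695052  -1.72686244] 0.994892465124045
```

View pics/scene0.png

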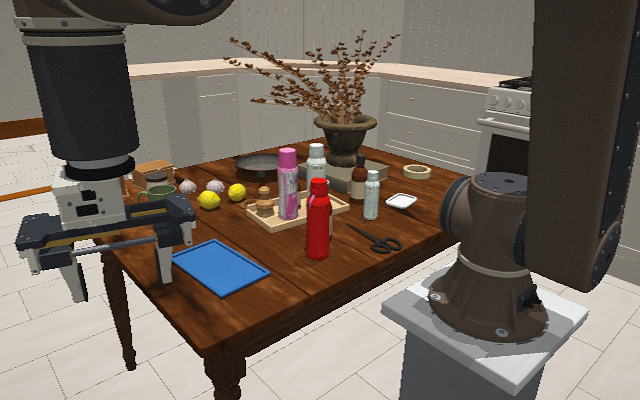

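View pics/side0.png

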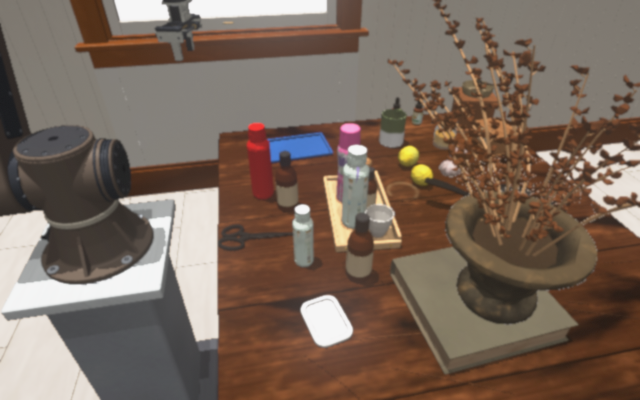

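View pics/wrist0.png

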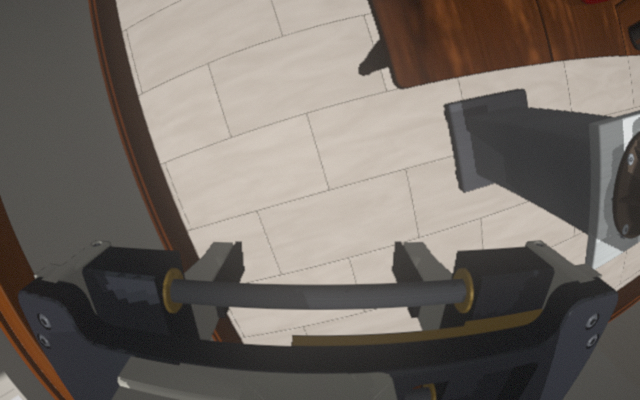

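The scene picture shows the pink can (288,185), a pale bottle in the caddy (317,165), a smaller pale bottle outside at (371,195), a red one at (318,220), the sheet at (220,265) and the dish at (401,201). The side picture shows amber bottles outside the caddy at (287,185) and (360,250), and one partly hidden in the caddy at about (370,185). I'll enlarge and get rough positions.

```bash
cat >> h.py <<'E'
def ray(c,u,v,fish=False):
    f=200/np.tan(np.radians(c['fovy'])/2); R=cv2.Rodrigues(np.array(c['rvec'],float))[0]; o=-R.T@np.array(c['tvec'],float)
    x,y=(u-c['cx'])/f,(v-c['cy'])/f
    if fish:
        r=np.hypot(x,y); s=np.sin(r)/max(r,1e-9); d=np.array([x*s,y*s,np.cos(r)])
    else: d=np.array([x,y,1.])
    d=R.T@d; return o,d/np.linalg.norm(d)
def onz(c,u,v,z,fish=False):
    o,d=ray(c,u,v,fish); return o+d*(z-o[2])/d[2]
def proj(c,p,fish=False):
    f=200/np.tan(np.radians(c['fovy'])/2); R=cv2.Rodrigues(np.array(c['rvec'],float))[0]
    q=R@np.array(p,float)+np.array(c['tvec'],float)
    if fish:
        r=np.hypot(q[0],q[1]); t=np.arctan2(r,q[2]); k=t/max(r,1e-9); return np.array([c['cx']+f*k*q[0],c['cy']+f*k*q[1]])
    return np.array([c['cx']+f*q[0]/q[2],c['cy']+f*q[1]/q[2]])
E
python3 - <<'E'
from h import *
s=cv2.imread('pics/scene0.png'); d=cv2.imread('pics/side0.png')
cv2.imwrite('pics/crop_s.png',cv2.resize(s[130:300,160:450],None,fx=2.7,fy=2.7,interpolation=cv2.INTER_CUBIC))
cv2.imwrite('pics/crop_d.png',cv2.resize(d[110:350,215:455],None,fx=2.5,fy=2.5,interpolation=cv2.INTER_CUBIC))
a=cam('scene');b=cam('side')
for n,c,u,v,z in [('pink top',a,288,152,.215),('pale top',a,317,147,.21),('small pale base',a,371,216,0),('red base',a,318,255,0),('dish',a,401,201,.005),('sheet',a,220,266,.004),
  ('pink top',b,350,128,.215),('pale top',b,357,150,.212),('red base',b,262,195,0),('dish',b,327,320,.005),('amberA',b,287,203,0),('amberB',b,360,273,0),('smallpale',b,304,262,0),('sheet',b,299,147,.004)]:
    print(n,onz(c,u,v,z).round(3))
E
```

```text
pink top [0.573 0.076 0.215]
pale top [ 0.573 -0.028  0.21 ]
small pale base [ 0.455 -0.145  0.   ]
red base [0.382 0.133 0.   ]
dish [ 0.463 -0.297  0.005]
sheet [0.489 0.351 0.004]
pink top [0.6   0.051 0.215]
pale top [ 0.591 -0.045  0.212]
red base [0.384 0.124 0.   ]
dish [ 0.472 -0.307  0.005]
amberA [0.445 0.076 0.   ]
amberB [ 0.567 -0.2    0.   ]
smallpale [ 0.454 -0.144  0.   ]
sheet [0.52  0.355 0.004]
```

View pics/crop_s.png

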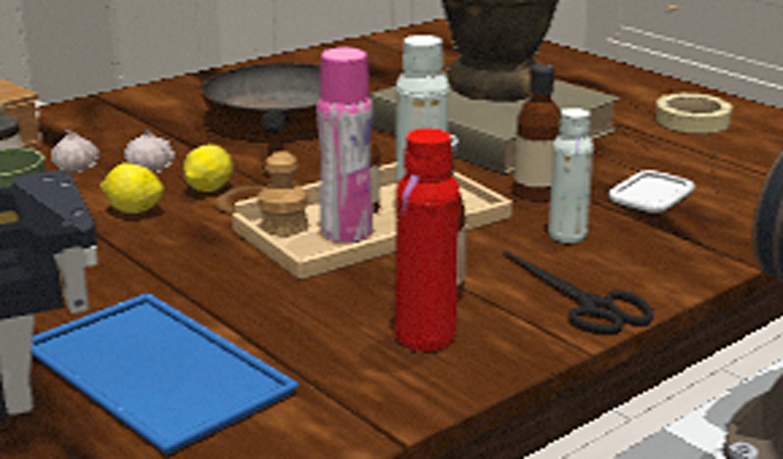

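View pics/crop_d.png

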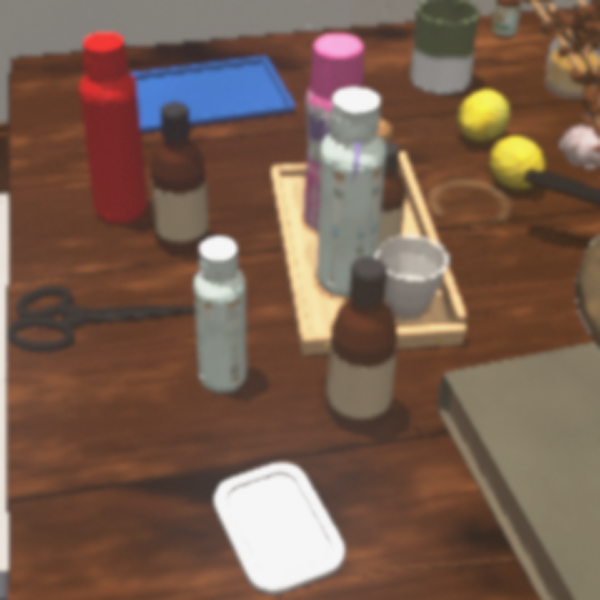

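```bash
cat >> h.py <<'E'
def tri(L):
    A=np.zeros((3,3));b=np.zeros(3)
    for o,d in L:
        M=np.eye(3)-np.outer(d,d);A+=M;b+=M@o
    p=np.linalg.solve(A,b); return p,max(np.linalg.norm((np.eye(3)-np.outer(d,d))@(p-o)) for o,d in L)
from scipy.spatial.transform import Rotation as Rot
def down(ydir_deg):
    a=np.radians(ydir_deg); y=np.array([np.cos(a),np.sin(a),0]); x=np.array([0,0,-1.]); z=np.cross(x,y)
    return Rot.from_matrix(np.c_[x,y,z]).as_euler('xyz')
E
python3 - <<'E' 2>/dev/null
from h import *
a=cam('scene');b=cam('side')
for n,p,q in [('rim',(346,122),(518,235)),('pinktop',(288,152),(350,128)),('paletop',(317,147),(357,150)),('branch left',(231,39),(390,62)),('br2',(231,39),(437,5)),('br3',(398,35),(437,5)),('br',(398,35),(390,62)),('br',(335,32),(390,62)),('redtop',(318,181),(257,128)),('sp',(371,172),(303,209)),('ambB',(360,157),(362,218))]:
    print(n,tri([ray(a,*p),ray(b,*q)]))
T=Rot.from_euler('xyz',bot.get_tcp_rot()).as_matrix(); print(T.round(2))
for p in [(.5,.05,.45),(.45,.02,.5),(.5,.02,.4)]:
  for ang in (0,45,90,135,180,-90,-45): 
    q=bot.solve_ik(p,down(ang)); print(p,ang,None if q is None else np.round(q,2))
E
```

```text
rim (array([ 0.78038073, -0.34915921,  0.20052298]), np.float64(0.002340358470707079))
pinktop (array([0.60017433, 0.0577817 , 0.20829076]), np.float64(0.003540346027251811))
paletop (array([ 0.59025168, -0.041086  ,  0.20651744]), np.float64(0.0032629548054733132))
branch left (array([0.71564076, 0.11684017, 0.42206829]), np.float64(0.07889243747926314))
br2 (array([0.79262826, 0.09670237, 0.47809396]), np.float64(0.014972835081898936))
br3 (array([ 0.57375132, -0.34175895,  0.52950909]), np.float64(0.028119806137048467))
br (array([ 0.5427256 , -0.31728058,  0.49790006]), np.float64(0.00628670785928148))
br (array([ 0.61389821, -0.14582957,  0.47385096]), np.float64(0.04119216044078012))
redtop (array([0.38886014, 0.12992451, 0.1968252 ]), np.float64(0.0002848342595069846))
sp (array([ 0.45726048, -0.13533316,  0.14175385]), np.float64(0.0002710408428518629))
ambB (array([ 0.56165094, -0.19721135,  0.15023023]), np.float64(0.0010616023534317346))
[[-0.   -0.28 -0.96]
 [-0.   -0.96  0.28]
 [-1.    0.   -0.  ]]
(0.5, 0.05, 0.45) 0 [ 2.85 -1.27  0.06  0.   -2.9   0.29]
(0.5, 0.05, 0.4
[... 467 characters left out ...]
0.02, 0.5) 90 [ 0.48 -0.08  0.09  0.   -1.74 -2.06]
(0.45, 0.02, 0.5) 135 [ 0.48 -0.08  0.09  0.   -1.74 -1.27]
(0.45, 0.02, 0.5) 180 [ 0.48 -0.08  0.09  0.   -1.74 -0.48]
(0.45, 0.02, 0.5) -90 [ 0.48 -0.08  0.09  0.   -1.74  1.09]
(0.45, 0.02, 0.5) -45 [ 2.75 -1.16  0.09  0.   -2.82 -0.39]
(0.5, 0.02, 0.4) 0 [ 2.79 -1.35 -0.05  0.   -2.87  0.35]
(0.5, 0.02, 0.4) 45 [ 2.79 -1.35 -0.05  0.   -2.87  1.14]
(0.5, 0.02, 0.4) 90 [ 0.43 -0.   -0.05  0.   -1.52 -2.  ]
(0.5, 0.02, 0.4) 135 [ 0.43 -0.   -0.05  0.   -1.52 -1.22]
(0.5, 0.02, 0.4) 180 [ 0.43 -0.   -0.05  0.   -1.52 -0.43]
(0.5, 0.02, 0.4) -90 [ 0.43 -0.   -0.05  0.   -1.52  1.14]
(0.5, 0.02, 0.4) -45 [ 2.79 -1.35 -0.05  0.   -2.87 -0.43]
```

```bash
python3 - <<'E'
from h import *
a=cam('scene');b=cam('side')
s=a['color'][:,:,::-1][20:150,210:420]; d=b['color'][:,:,::-1][0:260,380:640]
s=cv2.resize(s,None,fx=3.8,fy=3.8,interpolation=cv2.INTER_CUBIC); d=cv2.resize(d,None,fx=2.3,fy=2.3,interpolation=cv2.INTER_CUBIC)
for k,(pt,col) in enumerate([((388,62),(255,0,0)),((432,3),(0,255,0)),((437,100),(0,0,255)),((418,73),(0,255,255))]):
    o,r=ray(b,*pt); L=[]
    cv2.circle(d,(int((pt[0]-380)*2.3),int(pt[1]*2.3)),4,col,-1)
    for t in np.arange(.4,1.5,.01):
        p=o+r*t; q=proj(a,p); L.append(((q-[210,20])*3.8).astype(int))
    cv2.polylines(s,[np.array(L)],False,col,1)
cv2.imwrite('pics/br_s.png',s);cv2.imwrite('pics/br_d.png',d)
E
```

```text
(no output)
```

View pics/br_s.png

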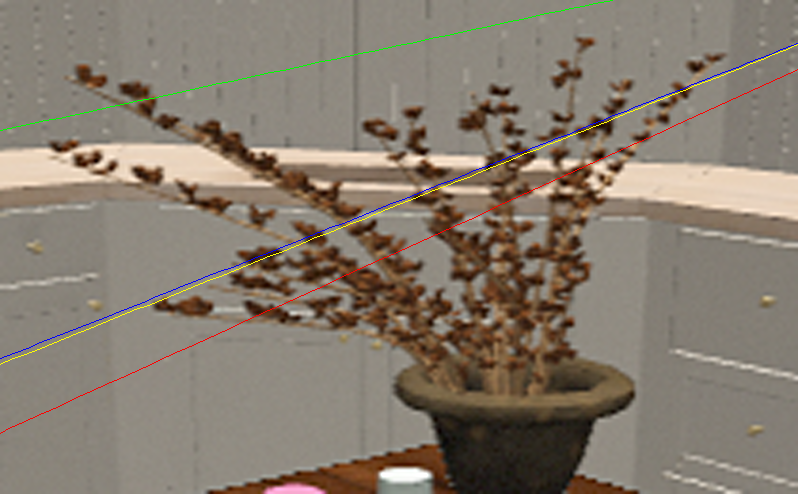

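View pics/br_d.png

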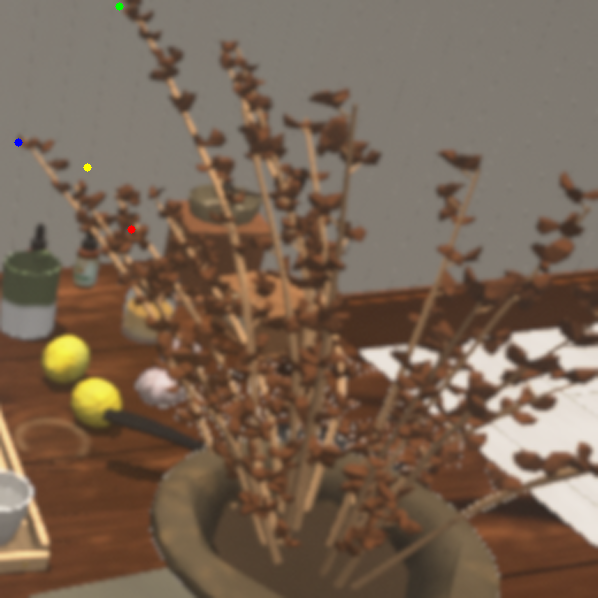

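```bash
python3 - <<'E'
from h import *
a=cam('scene');b=cam('side')
S=[(231,40),(225,58),(252,99),(307,53),(339,44),(364,31),(397,35),(240,51),(272,88)]
D=[(388,62),(433,1),(437,100),(479,20),(418,73),(447,84),(580,68)]
for i in S:
  for j in D:
    p,r=tri([ray(a,*i),ray(b,*j)])
    if r<.012 and p[2]>.2: print(i,j,p.round(3),r.round(4))
E
```

```text
(231, 40) (433, 1) [0.785 0.103 0.48 ] 0.0105
(225, 58) (433, 1) [0.793 0.125 0.455] 0.0107
(225, 58) (479, 20) [0.882 0.071 0.435] 0.0001
(252, 99) (388, 62) [0.697 0.104 0.344] 0.0015
(252, 99) (418, 73) [0.756 0.064 0.33 ] 0.0001
(252, 99) (447, 84) [0.811 0.027 0.316] 0.0019
(307, 53) (580, 68) [ 0.877 -0.246  0.436] 0.0018
(339, 44) (580, 68) [ 0.802 -0.324  0.467] 0.0023
(364, 31) (479, 20) [ 0.661 -0.291  0.519] 0.0081
(364, 31) (580, 68) [ 0.743 -0.385  0.501] 0.0064
(397, 35) (388, 62) [ 0.542 -0.313  0.497] 0.0071
(397, 35) (418, 73) [ 0.568 -0.345  0.495] 0.0082
(397, 35) (447, 84) [ 0.591 -0.374  0.492] 0.0093
(240, 51) (433, 1) [0.775 0.086 0.468] 0.0058
(240, 51) (479, 20) [0.858 0.031 0.45 ] 0.0046
(272, 88) (388, 62) [0.677 0.048 0.367] 0.0024
(272, 88) (418, 73) [0.731 0.008 0.355] 0.004
(272, 88) (447, 84) [ 0.781 -0.029  0.344] 0.0059
```

```bash
python3 - <<'E'
from h import *
bot.move_ptp([.45,.04,.42],down(90))
print(bot.get_clock(),bot.get_tcp_pos(),bot.get_q())
c=cam('wrist','w1'); np.save('w1.npy',c,allow_pickle=True)
im=cv2.resize(c['color'][:,:,::-1],None,fx=1.25,fy=1.25,interpolation=cv2.INTER_CUBIC); cv2.imwrite('pics/w1b.png',im)
E
```

```text
2.9917 [0.45009773 0.0404449  0.41967989] [ 5.27819750e-01 -9.01893524e-02 -9.06412441e-02 -1.28187016e-04
 -1.57088079e+00 -2.09756993e+00]<sys>:0: UserWarning: Gimbal lock detected. Setting third angle to zero since it is not possible to uniquely determine all angles.
```

View pics/w1b.png

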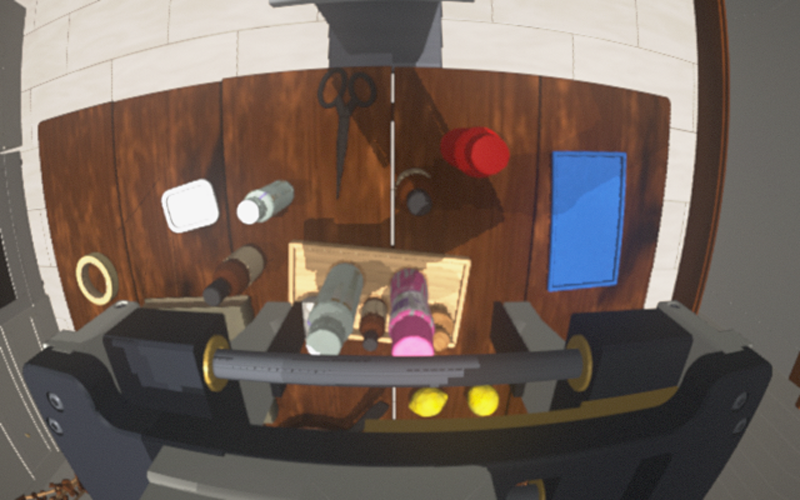

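```bash
cat > m.py <<'E'
from h import *
import warnings; warnings.filterwarnings('ignore')
w=np.load('w1.npy',allow_pickle=True).item()
a=cam('scene');b=cam('side')
def hsv(c): return cv2.cvtColor(c['color'],cv2.COLOR_RGB2HSV)
def big(m,box=None):
    m=m.astype(np.uint8)
    if box is not None:
        k=np.zeros_like(m);x0,y0,x1,y1=box;k[y0:y1,x0:x1]=1;m=m*k
    n,l,s,_=cv2.connectedComponentsWithStats(m); i=1+np.argmax(s[1:,4]); return (l==i).astype(np.uint8)
def rect(m,c,z,fish):
    ct=max(cv2.findContours(m,cv2.RETR_EXTERNAL,cv2.CHAIN_APPROX_NONE)[0],key=cv2.contourArea)[:,0]
    P=np.array([onz(c,u,v,z,fish)[:2]*1000 for u,v in ct],np.float32); return cv2.minAreaRect(P)
if __name__=='__main__':
    for n,c,f in (('wrist',w,1),('scene',a,0),('side',b,0)):
        H=hsv(c); print(n,'sheet',rect(big((H[...,0]>95)&(H[...,0]<125)&(H[...,1]>120)&(H[...,2]>60)),c,.010,f))
    for n,c,f,box in (('wrist',w,1,(125,138,180,190)),('scene',a,0,(383,188,420,214)),('side',b,0,(295,288,360,350))):
        H=hsv(c); m=big((H[...,1]<50)&(H[...,2]>140),box); print(n,'dish',rect(m,c,.009,f))
    for n,u,v,z in [('caddy FR',289,242,.022),('caddy FL',471,261,.022)]: print(n,onz(w,u/1.25,v/1.25,z,1))
    for n,c,f,L in (('wrist',w,1,[(187,172,340,290)]),('scene',a,0,[(270,140,345,235)]),('side',b,0,[(325,110,375,240)])):
        H=hsv(c); x0,y0,x1,y1=L[0]
        m=big((H[...,0]>145)&(H[...,0]<172)&(H[...,1]>90),L[0]); print(n,'pinkbox',cv2.boundingRect(m))
        cv2.imwrite(f'pics/z_{n}.png',cv2.resize(c['color'][y0:y1,x0:x1,::-1],None,fx=5,fy=5,interpolation=cv2.INTER_CUBIC))
E
python3 m.py
```

```text
wrist sheet ((495.82147216796875, 353.7079772949219), (232.73301696777344, 138.879150390625), 3.998277187347412)
scene sheet ((489.77764892578125, 356.98431396484375), (239.7247772216797, 139.67471313476562), 4.0137104988098145)
side sheet ((517.1779174804688, 352.1590576171875), (189.61282348632812, 144.45094299316406), 3.096644163131714)
wrist dish ((468.93115234375, -305.0271301269531), (77.7983169555664, 108.81219482421875), 11.880325317382812)
scene dish ((464.38043212890625, -297.69110107421875), (77.76512908935547, 114.60559844970703), 10.858829498291016)
side dish ((468.9080505371094, -306.5469970703125), (78.61270141601562, 109.28610229492188), 12.00797176361084)
caddy FR [ 0.52779467 -0.12591337  0.022     ]
caddy FL [0.5579663  0.15370801 0.022     ]
wrist pinkbox (312, 248, 28, 38)
scene pinkbox (277, 149, 21, 26)
side pinkbox (338, 123, 23, 31)
```

```bash
python3 - <<'E'
import cv2,numpy as np
A=[cv2.imread(f'pics/z_{n}.png') for n in('scene','side')]
h=max(i.shape[0] for i in A)
A=[cv2.copyMakeBorder(i,0,h-i.shape[0],0,8,cv2.BORDER_CONSTANT) for i in A]
o=np.hstack(A); print(o.shape); cv2.imwrite('pics/zz.png',cv2.resize(o,None,fx=.9,fy=.9) if max(o.shape)<880 else o)
E
```

```text
(650, 641, 3)
```

View pics/z_wrist.png

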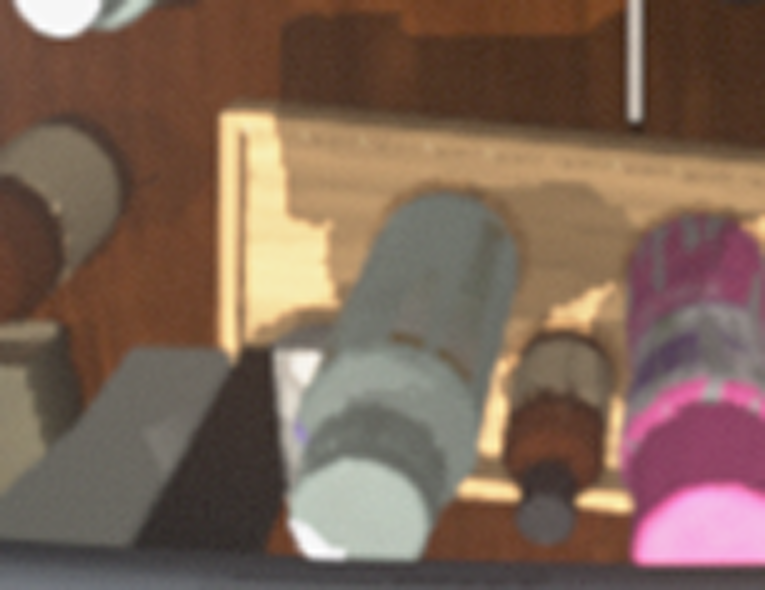

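View pics/zz.png

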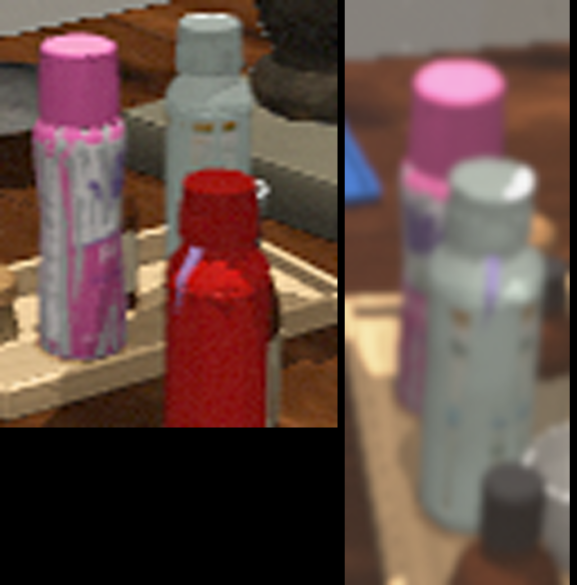

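```bash
python3 - <<'E'
from h import *
a=cam('scene');b=cam('side'); w=np.load('w1.npy',allow_pickle=True).item()
for n,p,q,z in [('pink',(287.3,150.4),(350.6,127.8),.215),('pale',(316.7,144.9),(357.7,150.2),.212)]:
    print(n,tri([ray(a,*p),ray(b,*q)]),onz(a,*p,z),onz(b,*q,z))
print('amber cap w',onz(w,187+547/5,172+517/5,.129,1), 'disc base pale front',onz(w,187+455/5,172+192/5,.012,1),'pink front',onz(w,187+700/5,172+213/5,.012,1))
th=np.radians(-6.16);X=np.array([np.cos(th),np.sin(th)]);Y=np.array([-X[1],X[0]]);O=np.array([.5429,.0139])+.054*X
for n,x,y in [('pinkdisc',0,.05),('paledisc',0,-.05),('amber',.045,0)]: print(n,O+x*X+y*Y)
for p in [(.602,.058,.171),(.602,.058,.30),(.591,-.0416,.171),(.591,-.0416,.3),(.546,.357,.17),(.546,.357,.3),(.446,.35,.3),(.446,.35,.17)]:
  for g in (90,110,135): 
    q=bot.solve_ik(p,down(g)); print(p,g,None if q is None else np.round(q,2))
E
```

```text
pink (array([0.60228826, 0.057264  , 0.2107025 ]), np.float64(0.0016889581504627516)) [0.58629821 0.06841452 0.215     ] [0.60158219 0.05216933 0.215     ]
pale (array([ 0.59226299, -0.04360218,  0.20976731]), np.float64(0.0007299398565366183)) [ 0.58446314 -0.03728098  0.212     ] [ 0.59181394 -0.04615427  0.212     ]
amber cap w [0.64010017 0.0044665  0.129     ] disc base pale front [ 0.56495539 -0.03715253  0.012     ] pink front [0.57336267 0.05824756 0.012     ]
pinkdisc [0.60195347 0.05781682]
paledisc [ 0.59122295 -0.04160579]
amber [0.64132839 0.00327678]
(0.602, 0.058, 0.171) 90 [ 0.42  0.29 -0.23  0.   -1.06 -1.99]
(0.602, 0.058, 0.171) 110 [ 0.42  0.29 -0.23  0.   -1.06 -1.64]
(0.602, 0.058, 0.171) 135 [ 0.42  0.29 -0.23  0.   -1.06 -1.2 ]
(0.602, 0.058, 0.3) 90 [ 0.42  0.21 -0.03  0.   -1.33 -1.99]
(0.602, 0.058, 0.3) 110 [ 0.42  0.21 -0.03  0.   -1.33 -1.64]
(0.602, 0.058, 0.3) 135 [ 0.42  0.21 -0.03  0.   -1.33 -1.2 ]
(0.591, -0.0416, 0.171) 90 [ 0.26  0.27 -0.25  0.   -1.05 -1.83]
(0.591, -0.0416, 0.171) 110 [ 0.26  0.27 -0.25  0.   -1.05 -1.48]
(0.591, -0.0416, 0.171
[... 404 characters left out ...]
 0.   -1.09 -1.66]
(0.546, 0.357, 0.3) 90 [ 0.88  0.29  0.07  0.   -1.36 -2.45]
(0.546, 0.357, 0.3) 110 [ 0.88  0.29  0.07  0.   -1.36 -2.1 ]
(0.546, 0.357, 0.3) 135 [ 0.88  0.29  0.07  0.   -1.36 -1.66]
(0.446, 0.35, 0.3) 90 [ 1.01  0.14 -0.11  0.   -1.32 -2.58]
(0.446, 0.35, 0.3) 110 [ 1.01  0.14 -0.11  0.   -1.32 -2.23]
(0.446, 0.35, 0.3) 135 [ 1.01  0.14 -0.11  0.   -1.32 -1.8 ]
(0.446, 0.35, 0.17) 90 [ 1.01  0.23 -0.31  0.   -1.03 -2.58]
(0.446, 0.35, 0.17) 110 [ 1.01  0.23 -0.31  0.   -1.03 -2.23]
(0.446, 0.35, 0.17) 135 [ 1.01  0.23 -0.31  0.   -1.03 -1.8 ]<sys>:0: UserWarning: Gimbal lock detected. Setting third angle to zero since it is not possible to uniquely determine all angles.
```

```bash
cat >> h.py <<'E'
import warnings; warnings.filterwarnings('ignore')
def st(t=''):
    print(t,'t',round(bot.get_clock(),1),'p',np.round(bot.get_tcp_pos(),4),'F',np.round(bot.get_force(),1),'w',round(bot.get_gripper_width()*88,1),flush=True)
E
python3 - <<'E'
from h import *
bot.move_ptp([.56,.05,.30],down(120)); st()
bot.movel([.602,.0576,.25]); st()
bot.movel([.602,.0576,.171],velocity=.08); st('at')
bot.gripper_close(); st('closed')
bot.movel([.602,.0576,.213],velocity=.08); st('up')
bot.movel([.56,.075,.24]); st()
for n in('scene','side'): cam(n,'p1'+n)
cv2.imwrite('pics/p1.png',cv2.resize(np.hstack([cv2.imread('pics/p1scene.png')[100:300,150:450],cv2.imread('pics/p1side.png')[40:240,220:420]]),None,fx=1.6,fy=1.6))
E
```

```text
t 3.9 p [0.5601 0.0499 0.3005] F [ 1.1 -0.1  0.3] w 87.9
 t 4.5 p [0.602  0.0576 0.2509] F [ 0.  -0.3  1.2] w 88.1
at t 5.7 p [0.6024 0.0577 0.1716] F [ 0.2 -0.1 -0.2] w 87.9
closed t 6.4 p [0.6019 0.0578 0.171 ] F [-1.2  0.9  0.2] w 49.9
up t 7.0 p [0.6017 0.0576 0.2127] F [ 0.9 -0.4 -2.9] w 50.1
 t 7.5 p [0.5598 0.0753 0.2402] F [-0.1 -0.1 -2.8] w 50.0
```

View pics/p1.png

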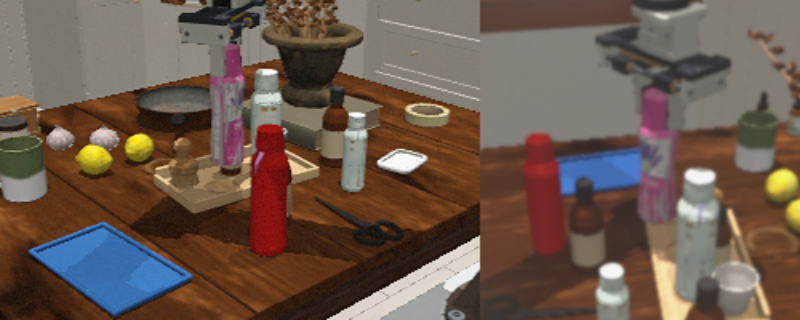

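The pink can is held upright, with its bottom clear of the rim at scene (227,170 of the composite). Next I'll set it on the sheet.

```bash
python3 - <<'E'
from h import *
from m import rect,big,hsv
a=cam('scene'); H=hsv(a); print('sheet',rect(big((H[...,0]>95)&(H[...,0]<125)&(H[...,1]>120)&(H[...,2]>60)),a,.010,0))
bot.movel([.546,.3575,.24],velocity=.2); st()
bot.movel([.546,.3575,.175],velocity=.1); st()
z=.175
while z>.162:
    z-=.0015; bot.movel([.546,.3575,z],velocity=.03)
    if bot.get_force()[2]>-0.5: break
st('down')
bot.gripper_open(); st('open'); bot.movel([.546,.3575,.26],velocity=.15); st()
bot.movel([.50,.2,.28],velocity=.3);st()
for n in('scene','side','wrist'): cam(n,'p2'+n)
cv2.imwrite('pics/p2.png',cv2.resize(np.hstack([cv2.imread('pics/p2scene.png')[100:320,100:400],cv2.imread('pics/p2side.png')[40:260,220:420]]),None,fx=1.6,fy=1.6))
E
```

```text
sheet ((489.7654113769531, 357.09332275390625), (239.8366241455078, 139.55421447753906), 3.808133363723755)
 t 9.4 p [0.5462 0.3565 0.2402] F [ 0.   0.  -2.4] w 49.7
 t 10.2 p [0.5465 0.3577 0.1757] F [ 0.2  0.9 -2.3] w 49.7
down t 11.9 p [0.5463 0.3577 0.165 ] F [-0.5  0.6  0.9] w 49.8
open t 12.7 p [0.546  0.3575 0.1645] F [ 0.3 -0.2 -0. ] w 88.3
 t 13.5 p [0.5455 0.3572 0.2589] F [ 0.  -0.5  0.1] w 88.1
 t 14.2 p [0.4997 0.1993 0.2797] F [ 0.8 -0.4  0.9] w 87.8
```

View pics/p2.png

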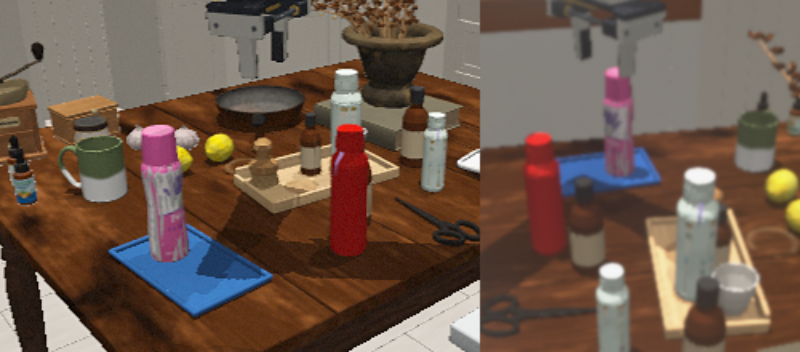

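View pics/p2wrist.png

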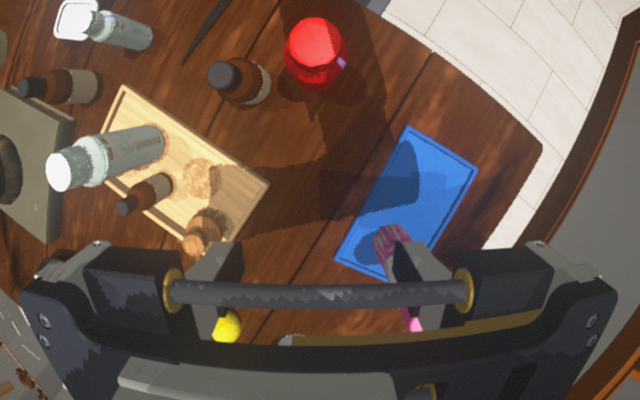

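```bash
python3 - <<'E'
from h import *
w=cam('wrist'); H=cv2.cvtColor(w['color'],cv2.COLOR_RGB2HSV)
print('pinkdisc~',onz(w,202,178,.010,1))
bot.movel([.56,-.02,.29],velocity=.3)
bot.movel([.5915,-.0425,.25]); st()
bot.movel([.5915,-.0425,.171],velocity=.08); st('at')
bot.gripper_close(); st('closed')
bot.movel([.5915,-.0425,.213],velocity=.08); st('up')
bot.movel([.56,0.,.24]); st()
bot.movel([.446,.3505,.24],velocity=.2); st()
bot.movel([.446,.3505,.175],velocity=.1); st()
z=.175
while z>.1625:
    z-=.0015; bot.movel([.446,.3505,z],velocity=.03)
    if bot.get_force()[2]>0.5: break
st('down')
bot.gripper_open(); st('open'); bot.movel([.446,.3505,.26],velocity=.15); st()
bot.movel([.48,.15,.30],velocity=.3);st()
w=cam('wrist','p3wrist'); np.save('w3.npy',w,allow_pickle=True)
for n in('scene','side'): cam(n,'p3'+n)
cv2.imwrite('pics/p3.png',cv2.resize(np.hstack([cv2.imread('pics/p3scene.png')[100:320,100:400],cv2.imread('pics/p3side.png')[40:260,220:420]]),None,fx=1.6,fy=1.6))
E
```

```text
pinkdisc~ [0.59977607 0.0589773  0.01      ]
 t 15.8 p [ 0.5914 -0.0422  0.2497] F [-0.2  0.3  1. ] w 88.1
at t 17.0 p [ 0.5919 -0.0425  0.1716] F [-1.   0.6  0.2] w 88.0
closed t 17.8 p [ 0.5914 -0.0425  0.1709] F [ 0.5 -0.8 -0.2] w 44.2
up t 18.4 p [ 0.5912 -0.0425  0.2128] F [-0.5  0.  -2.1] w 44.4
 t 19.0 p [5.599e-01 2.000e-04 2.399e-01] F [-0.2 -0.5 -0.9] w 44.0
 t 21.0 p [0.4463 0.3498 0.2401] F [-0.2 -1.  -1.5] w 43.9
 t 21.8 p [0.4464 0.3507 0.1756] F [-0.3  0.6 -0.7] w 44.1
down t 23.5 p [0.4462 0.3507 0.1648] F [-0.1 -0.1  1.8] w 43.8
open t 24.4 p [0.446  0.3505 0.1645] F [-0.3  0.3  0.1] w 88.0
 t 25.2 p [0.4455 0.3502 0.259 ] F [ 0.5  0.2 -0.5] w 88.1
 t 26.1 p [0.4798 0.1497 0.2994] F [ 0.3  0.5 -0.8] w 87.7
```

View pics/p3.png

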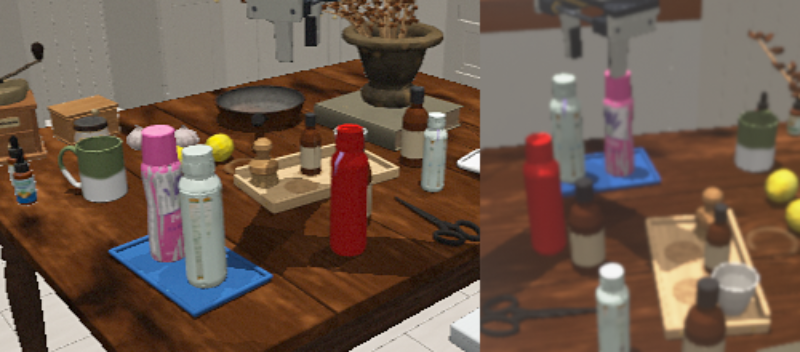

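View pics/p3wrist.png

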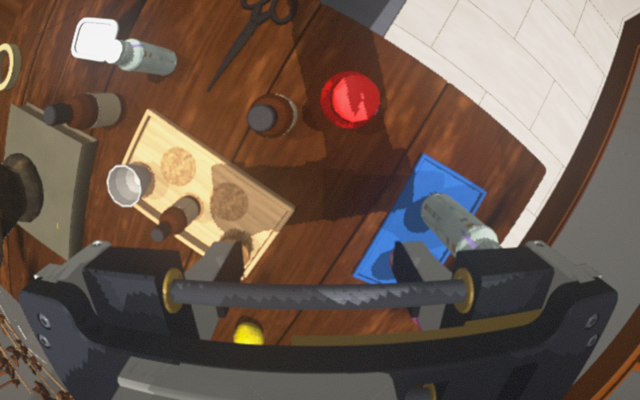

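Both stand upright on the sheet, pale at (203,215) and pink at (163,193) in the composite. Now the discs, amber bottle, cup and brush are clear to measure, so I'll enlarge the caddy.

```bash
python3 - <<'E'
import cv2,numpy as np
i=cv2.imread('pics/p3wrist.png')[100:290,90:310]; cv2.imwrite('pics/c3w.png',cv2.resize(i,None,fx=3,fy=3,interpolation=cv2.INTER_CUBIC))
j=cv2.imread('pics/p3side.png')[150:260,310:400];k=cv2.imread('pics/p3scene.png')[150:250,230:380]
j=cv2.resize(j,None,fx=4,fy=4,interpolation=cv2.INTER_CUBIC);k=cv2.resize(k,None,fx=2.9,fy=2.9,interpolation=cv2.INTER_CUBIC)
k=cv2.copyMakeBorder(k,0,j.shape[0]-k.shape[0],0,0,cv2.BORDER_CONSTANT);cv2.imwrite('pics/c3s.png',np.hstack([j,k]))
E
```

```text
(no output)
```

View pics/c3w.png

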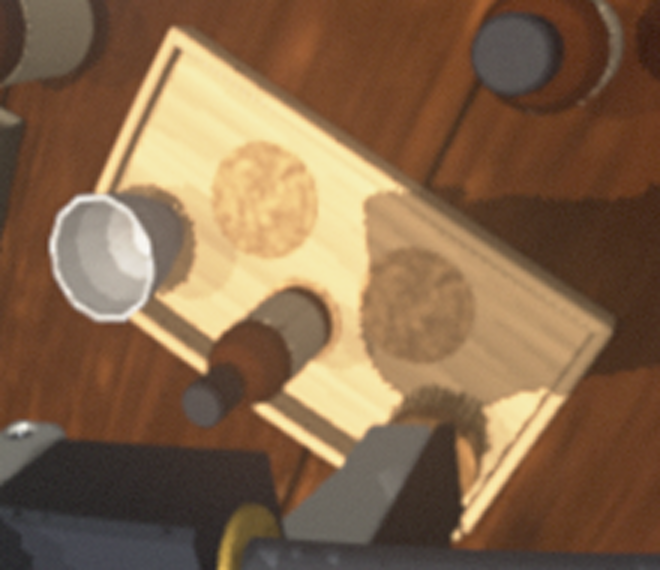

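View pics/c3s.png

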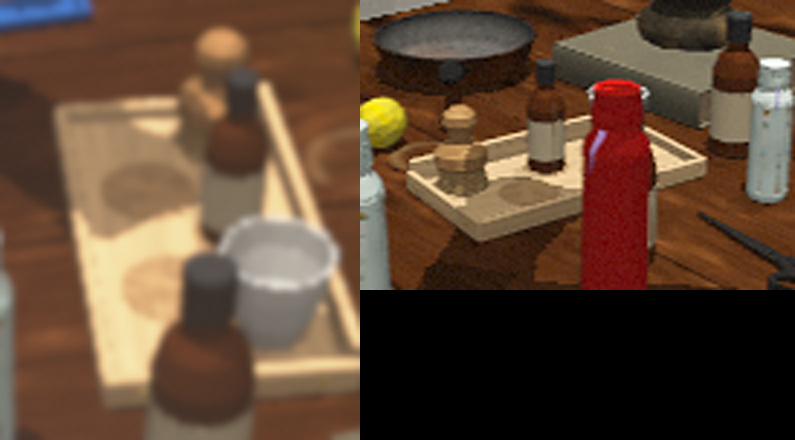

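```bash
python3 - <<'E'
from h import *
a=cam('scene');b=cam('side'); w=np.load('w3.npy',allow_pickle=True).item()
P={n:onz(w,90+x/3,100+y/3,.010,1)[:2] for n,x,y in [('pale',264,199),('pink',418.5,305)]}
print(P)
d=P['pink']-P['pale'];print(np.linalg.norm(d),np.degrees(np.arctan2(d[1],d[0]))-90)
O=(P['pink']+P['pale'])/2; Y=d/np.linalg.norm(d);X=np.array([Y[1],-Y[0]]);print('O',O,'amber',O+.045*X)
for n,x,y,z in [('c1',178,26,.022),('c2',612,320,.022)]: print(n,onz(w,90+x/3,100+y/3,z,1))
L=[ray(a,293.4,172.3),ray(b,370.7,169),ray(w,157.7,233.3,1)]
print('amber top',tri(L),onz(w,157.7,233.3,.129,1),tri(L[:2]))
print('cup top',onz(w,90+105/3,100+257/3,.073,1), 'c.disc paleside',onz(b,310+160/4,150+287/4,.01),onz(b,310+148/4,150+191/4,.01))
# brush head
print('brush',onz(b,310+220/4,150+47/4,.09),onz(a,230+99/2.9,150+117/2.9,.09))
E
```

```text
{'pale': array([ 0.59039622, -0.04120327]), 'pink': array([0.59982238, 0.05951494])}
0.10115833580930554 -5.346709909398754
O [0.5951093  0.00915584] amber [0.63991351 0.00496263]
c1 [ 0.52700439 -0.12151193  0.022     ]
c2 [0.55217246 0.15017797 0.022     ]
amber top (array([0.64143863, 0.00393182, 0.12410046]), np.float64(0.0024367456755078802)) [0.6369251  0.00412973 0.129     ] (array([0.64198446, 0.00524802, 0.12390827]), np.float64(0.0018578902242838778))
cup top [ 0.63431101 -0.09028238  0.073     ] c.disc paleside [ 0.58489775 -0.04184586  0.01      ] [0.60174597 0.05472337 0.01      ]
brush [0.65721105 0.09492842 0.09      ] [0.64448223 0.11012343 0.09      ]
```

```bash
python3 - <<'E'
from h import *
i=cv2.imread('pics/p3scene.png')[165:215,270:320]; cv2.imwrite('pics/ambS.png',cv2.resize(i,None,fx=12,fy=12,interpolation=cv2.INTER_CUBIC))
a=cam('scene')
for z in (.010,.06,.07,.08,.085,.09,.1,.108,.129):
    print(z,((proj(a,(.641,.004,z))-[270,165])*12).round(0))
E
```

```text
0.01 [287. 499.]
0.06 [285. 319.]
0.07 [285. 283.]
0.08 [284. 246.]
0.085 [284. 227.]
0.09 [284. 209.]
0.1 [284. 172.]
0.108 [283. 142.]
0.129 [282.  62.]
```

View pics/ambS.png

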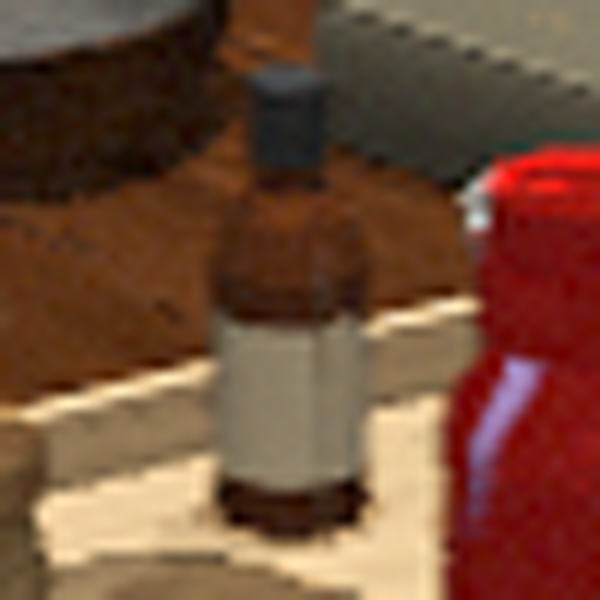

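```bash
cat >> h.py <<'E'
def tilt(th,phi,up=1):
    t,f=np.radians([th,phi]); x=np.array([np.sin(t)*np.cos(f),np.sin(t)*np.sin(f),-np.cos(t)]); y=up*np.array([np.sin(f),-np.cos(f),0])
    return x,Rot.from_matrix(np.c_[x,y,np.cross(x,y)]).as_euler('xyz')
def tcp(g,th,phi,back=0.,up=1):
    x,o=tilt(th,phi,up); return list(np.array(g)+x*(.019-back)),o
E
python3 - <<'E'
from h import *
for name,g in (('amb',(.6405,.004,.066)),('lift',(.6405,.004,.24)),('dish',(.468,-.304,.061)),('dishup',(.468,-.304,.22))):
  for th in (62,):
    for phi in (-30,-15,0,10,20,30,40):
      for up in (1,-1):
        p,o=tcp(g,th,phi,0,up); q=bot.solve_ik(p,o); 
        if q is not None: print(name,th,phi,up,np.round(q,2))
E
```

```text
amb 62 0 1 [-0.52  0.56 -0.88 -2.59 -0.97 -1.65]
amb 62 0 -1 [-0.52  0.56 -0.88 -2.59 -0.97  1.5 ]
amb 62 10 1 [-0.54  0.52 -0.72 -2.27 -0.85 -1.85]
amb 62 10 -1 [-0.54  0.52 -0.72 -2.27 -0.85  1.29]
amb 62 20 1 [-0.51  0.5  -0.58 -1.98 -0.82 -2.08]
amb 62 20 -1 [-0.51  0.5  -0.58 -1.98 -0.82  1.06]
amb 62 30 1 [-0.48  0.51 -0.47 -1.74 -0.86 -2.25]
amb 62 30 -1 [-0.48  0.51 -0.47 -1.74 -0.86  0.9 ]
amb 62 40 1 [-0.46  0.53 -0.36 -1.55 -0.94 -2.35]
amb 62 40 -1 [-0.46  0.53 -0.36 -1.55 -0.94  0.79]
lift 62 -15 1 [-0.33  0.06 -0.88 -3.   -0.46 -1.66]
lift 62 -15 -1 [-0.33  0.06 -0.88 -3.   -0.46  1.48]
lift 62 0 1 [-0.12  0.02 -0.5  -1.8  -0.11 -2.85]
lift 62 0 -1 [-0.12  0.02 -0.5  -1.8  -0.11  0.29]
lift 62 10 1 [-0.14  0.03 -0.47 -1.55 -0.28 -3.01]
lift 62 10 -1 [-0.14  0.03 -0.47 -1.55 -0.28  0.13]
lift 62 20 1 [-0.23  0.07 -0.43 -1.46 -0.51 -2.97]
lift 62 20 -1 [-0.23  0.07 -0.43 -1.46 -0.51  0.17]
lift 62 30 1 [-0.31  0.13 -0.37 -1.38 -0.73 -2.92]
lift 62 30 -1 [-0.31  0.13 -0.37 -1.38 -0.73  0.22]
lift 62 40 1 [-0.35  0.2  -0.29 -1.3  -0.92 -2.88]
lift 62 40 -1 [-0.35  0.2  -0.2
[... 794 characters left out ...]
74]
dishup 62 -30 -1 [-0.84 -0.08 -0.66 -1.82 -0.29  0.41]
dishup 62 -15 1 [-0.92 -0.02 -0.59 -1.54 -0.57 -2.83]
dishup 62 -15 -1 [-0.92 -0.02 -0.59 -1.54 -0.57  0.31]
dishup 62 0 1 [-1.01  0.08 -0.49 -1.39 -0.86 -2.78]
dishup 62 0 -1 [-1.01  0.08 -0.49 -1.39 -0.86  0.36]
dishup 62 10 1 [-1.03  0.16 -0.41 -1.3  -1.03 -2.74]
dishup 62 10 -1 [-1.03  0.16 -0.41 -1.3  -1.03  0.4 ]
dishup 62 20 1 [-1.03  0.23 -0.31 -1.22 -1.17 -2.71]
dishup 62 20 -1 [-1.03  0.23 -0.31 -1.22 -1.17  0.43]
dishup 62 30 1 [-1.02  0.31 -0.22 -1.15 -1.31 -2.68]
dishup 62 30 -1 [-1.02  0.31 -0.22 -1.15 -1.31  0.46]
dishup 62 40 1 [-0.99  0.38 -0.12 -1.09 -1.44 -2.65]
dishup 62 40 -1 [-0.99  0.38 -0.12 -1.09 -1.44  0.49]
```

```bash
python3 - <<'E'
from h import *
o=down(140)
for p in [(.56,-.01,.26),(.6405,.004,.2),(.6405,.004,.0665),(.56,-.02,.26),(.469,-.305,.26),(.469,-.305,.06)]:
    q=bot.solve_ik(p,o); print(np.round(q,2))
print(bot.get_q())
bot.move_ptp([.57,.02,.27],o); st()
bot.movel([.6405,.004,.2]); st()
bot.movel([.6405,.004,.14],velocity=.1); st()
c=cam('wrist','a1w');b=cam('side','a1s');a=cam('scene','a1c')
cv2.imwrite('pics/a1.png',cv2.resize(np.hstack([a['color'][90:240,200:420],b['color'][90:240,280:480]])[:,:,::-1],None,fx=1.85,fy=1.85,interpolation=cv2.INTER_CUBIC))
E
```

```text
[ 0.33  0.15 -0.19  0.   -1.23 -1.03]
[ 0.31  0.32 -0.11  0.   -1.14 -1.01]
[ 0.31  0.44 -0.26  0.   -0.87 -1.01]
[ 0.31  0.15 -0.19  0.   -1.23 -1.01]
[-0.23  0.15 -0.19  0.   -1.23 -0.47]
[-0.23  0.34 -0.45  0.   -0.78 -0.47]
[ 6.95591253e-01  3.00608690e-02 -2.37283917e-01 -5.12720215e-05
 -1.30420532e+00 -1.74152389e+00]
 t 27.0 p [0.5701 0.0198 0.2695] F [-0.1  0.3  0.5] w 87.7
 t 27.9 p [0.6405 0.0043 0.2007] F [ 0.7 -0.1  0.8] w 88.6
 t 28.6 p [0.6409 0.0041 0.1407] F [0.2 0.2 0.1] w 88.0
```

View pics/a1.png

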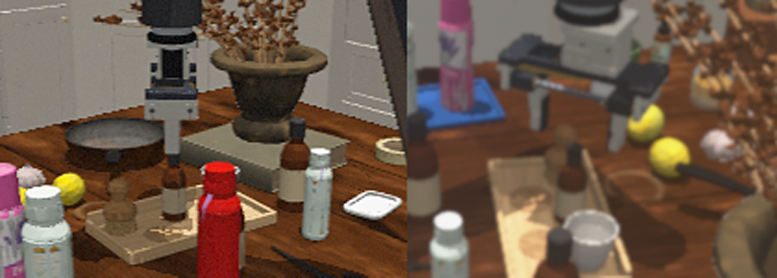

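View pics/a1w.png

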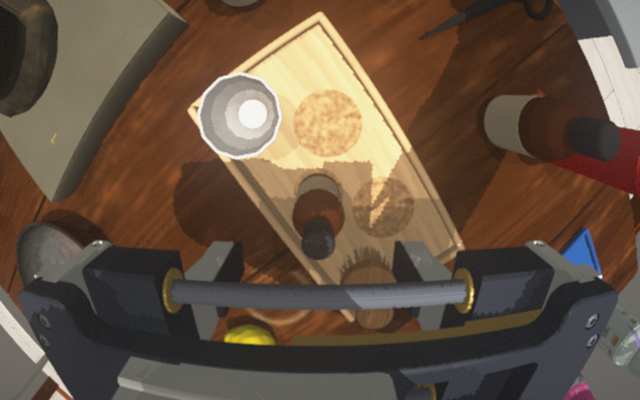

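The amber bottle (cap 318,240) is centred between the fingers (220 and 415), and the cup and brush are clear of them. Going down with force checks.

```bash
python3 - <<'E'
from h import *
w=cam('wrist'); print('cap',onz(w,318,240,.127,1),'discs',onz(w,327.5,122,.01,1),onz(w,383,206,.01,1))
bot.movel([.6405,.004,.085],velocity=.08); st()
for z in (.08,.076,.073,.070,.068,.0665):
    bot.movel([.6405,.004,z],velocity=.03); F=bot.get_force()
    if F[2]>3: print('contact',F); break
st('low')
bot.gripper_close(); st('closed')
bot.movel([.6405,.004,.078],velocity=.03); st('up')
cam('side','a2s');cam('scene','a2c');cam('wrist','a2w')
E
python3 - <<'E'
import cv2,numpy as np
a=cv2.imread('pics/a2c.png')[110:230,230:330];b=cv2.imread('pics/a2s.png')[110:230,320:420]
cv2.imwrite('pics/a2.png',cv2.resize(np.hstack([a,b]),None,fx=4,fy=4,interpolation=cv2.INTER_CUBIC))
E
```

```text
cap [0.63849053 0.00092301 0.127     ] discs [ 0.59040628 -0.04299028  0.01      ] [0.59992818 0.05582565 0.01      ]
 t 29.6 p [0.6409 0.0041 0.0853] F [1.5 0.6 0.1] w 88.1
low t 31.2 p [0.6405 0.004  0.0664] F [-0.5 -0.8 -0.2] w 88.0
closed t 32.1 p [0.6405 0.004  0.0665] F [-0.1 -0.   0.4] w 39.8
up t 32.6 p [0.6405 0.004  0.0782] F [-0.4  0.  -1.2] w 39.8
```

View pics/a2.png

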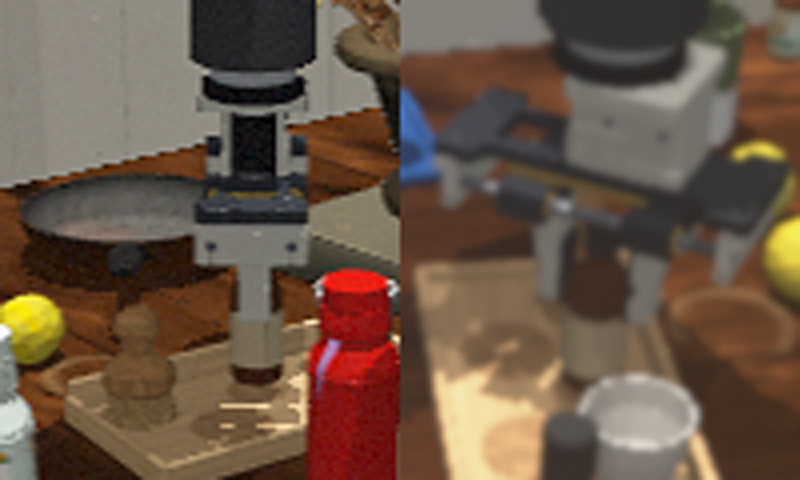

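The amber bottle is gripped on its upper body (39.8 mm) and lifted upright with 1.2 N of weight. I'll carry it to the dish.

```bash
python3 - <<'E'
from h import *
bot.movel([.6405,.004,.11],velocity=.08)
bot.movel([.56,-.02,.13],velocity=.12)
bot.movel([.56,-.02,.265],velocity=.15); st()
bot.movel([.469,-.305,.265],velocity=.2); st()
bot.movel([.469,-.305,.10],velocity=.12); st()
b=cam('side','a3s');a=cam('scene','a3c');cam('wrist','a3w')
cv2.imwrite('pics/a3.png',cv2.resize(np.hstack([a['color'][120:260,320:460],b['color'][230:370,240:440]])[:,:,::-1],None,fx=2.3,fy=2.3,interpolation=cv2.INTER_CUBIC))
E
```

```text
t 35.2 p [ 0.5595 -0.02    0.2639] F [ 0.1 -1.1 -0.9] w 39.9
 t 36.9 p [ 0.4692 -0.3044  0.265 ] F [ 0.3  0.7 -1.6] w 39.7
 t 38.4 p [ 0.4695 -0.3052  0.1007] F [ 0.5 -0.  -0.7] w 39.6
```

View pics/a3.png

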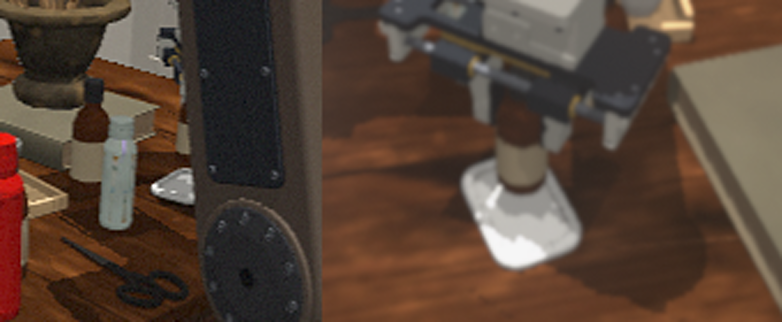

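View pics/a3w.png

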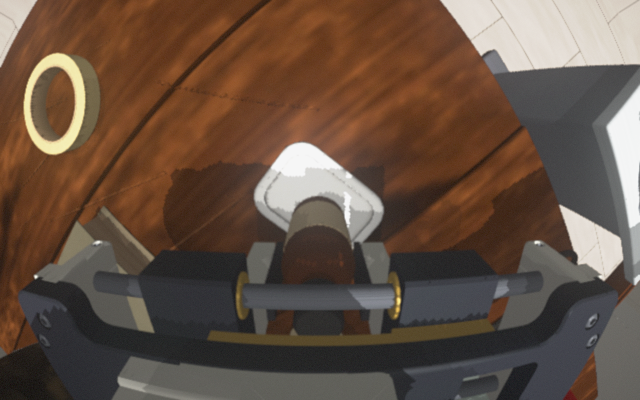

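```bash
python3 - <<'E'
from h import *
bot.movel([.469,-.305,.068],velocity=.06); st()
z=.068
while z>.058:
    z-=.0015; bot.movel([.469,-.305,z],velocity=.03)
    if bot.get_force()[2]>1: break
st('down')
bot.gripper_open(); st('open')
bot.movel([.469,-.305,.16],velocity=.1); st()
bot.movel([.50,-.20,.27],velocity=.2)
bot.movel([.50,-.0,.29],velocity=.3); st()
b=cam('side','a4s');a=cam('scene','a4c');np.save('w4.npy',cam('wrist','a4w'),allow_pickle=True)
cv2.imwrite('pics/a4.png',cv2.resize(np.hstack([a['color'][120:260,320:460],b['color'][230:370,240:440]])[:,:,::-1],None,fx=2.3,fy=2.3,interpolation=cv2.INTER_CUBIC))
E
```

```text
t 39.2 p [ 0.4691 -0.3051  0.0678] F [-0.3  0.6 -1.1] w 39.8
down t 40.5 p [ 0.4693 -0.3051  0.061 ] F [-0.4  0.8  5.6] w 39.6
open t 41.4 p [ 0.469  -0.305   0.0605] F [-0.2 -0.1  0.6] w 87.9
 t 42.6 p [ 0.4685 -0.3048  0.1593] F [ 0.1  1.  -0.3] w 88.1
 t 44.3 p [ 4.997e-01 -3.000e-04  2.893e-01] F [-0.3  0.2 -0. ] w 87.8
```

View pics/a4.png

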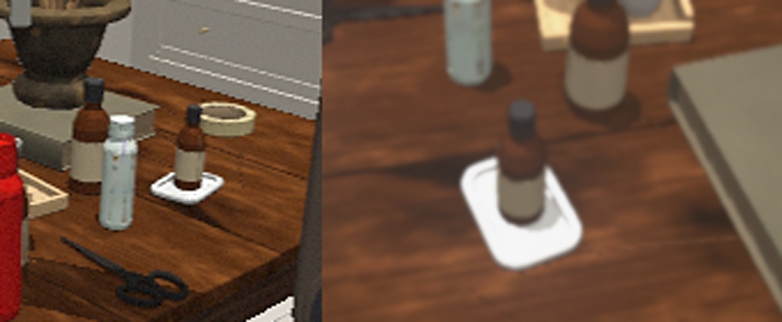

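View pics/a4w.png

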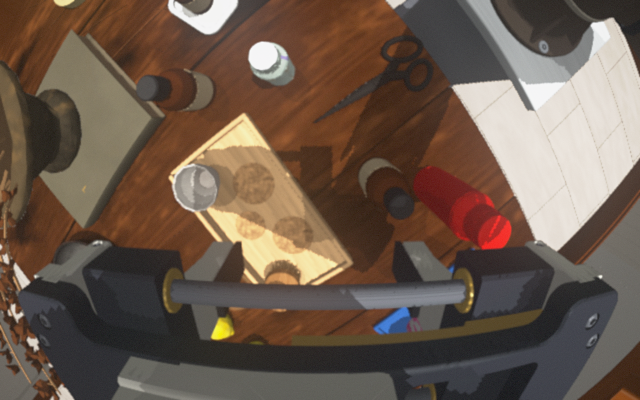

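The amber bottle stands upright on the dish's middle (crop 521,190 on the dish centred about 521,212). Now I'll return the pale bottle, then the pink can.

```bash
cat > back.py <<'E'
from h import *
def back(src,dst,way,zs=.1648,zd=.171):
    o=down(120)
    bot.move_ptp([.49,.2,.29],o); st()
    bot.movel([*src,.26],velocity=.2); bot.movel([*src,zs],velocity=.08); st('at')
    bot.gripper_close(); st('closed')
    bot.movel([*src,.185],velocity=.08); st('up')
    bot.movel([*src,.24],velocity=.12)
    bot.movel([*way,.24],velocity=.2); bot.movel([*dst,.22],velocity=.12); bot.movel([*dst,zd+.006],velocity=.08); st('low')
    z=zd+.006
    while z>zd-.0025:
        z-=.0015; bot.movel([*dst,z],velocity=.03)
        if bot.get_force()[2]>1.5: break
    st('down')
    bot.gripper_open(); st('open'); bot.movel([*dst,.26],velocity=.1); st()
    bot.movel([.52,.03,.30],velocity=.2)
E
python3 - <<'E'
from back import *
back((.446,.3505),(.5912,-.0423),(.56,0.))
b=cam('side','b1s');a=cam('scene','b1c');np.save('w5.npy',cam('wrist','b1w'),allow_pickle=True)
cv2.imwrite('pics/b1.png',cv2.resize(np.hstack([a['color'][120:300,150:420],b['color'][80:260,250:420]])[:,:,::-1],None,fx=1.8,fy=1.8,interpolation=cv2.INTER_CUBIC))
E
```

```text
t 45.3 p [0.4901 0.1995 0.2898] F [ 0.4  1.1 -0. ] w 88.0
at t 47.6 p [0.4463 0.3508 0.1654] F [ 0.2 -0.1  0.1] w 87.9
closed t 48.4 p [0.4459 0.3504 0.1646] F [-0.   0.7 -0.4] w 44.4
up t 48.8 p [0.4461 0.3508 0.1854] F [-0.1  0.3 -1.4] w 44.2
low t 52.7 p [ 0.5915 -0.0422  0.1773] F [ 0.  -0.6 -0.9] w 44.1
down t 53.9 p [ 0.5919 -0.0423  0.1706] F [-0.5  0.6  4.8] w 44.3
open t 54.8 p [ 0.5912 -0.0423  0.1695] F [ 0.1  0.6 -0.4] w 87.4
 t 55.9 p [ 0.5908 -0.0423  0.2592] F [-0.3  0.2  0.6] w 87.8
```

View pics/b1.png

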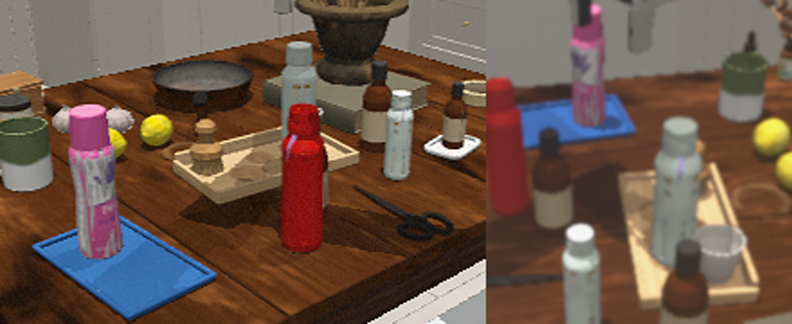

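View pics/b1w.png

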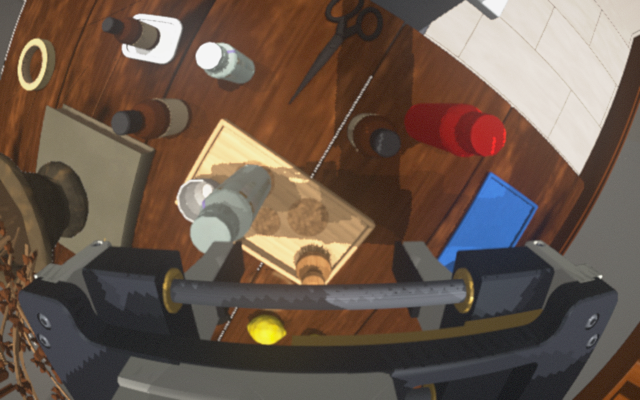

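The pale bottle stands upright on its disc (side crop 678,195). Next is the pink can.

```bash
python3 - <<'E'
from back import *
back((.546,.3575),(.6017,.0577),(.56,.085))
bot.movel([.45,.04,.40],velocity=.25); bot.sleep(.3); st()
b=cam('side','f1s');a=cam('scene','f1c');np.save('w6.npy',cam('wrist','f1w'),allow_pickle=True)
cv2.imwrite('pics/f1.png',cv2.resize(np.hstack([a['color'][120:280,200:450],b['color'][100:350,230:400][:160]])[:,:,::-1],None,fx=1.85,fy=1.85,interpolation=cv2.INTER_CUBIC))
cv2.imwrite('pics/f1wc.png',cv2.resize(cv2.imread('pics/f1w.png')[120:300,130:400],None,fx=2.9,fy=2.9,interpolation=cv2.INTER_CUBIC))
E
```

```text
t 57.4 p [0.49   0.2002 0.2895] F [ 0.2 -1.2 -0. ] w 88.1
at t 59.8 p [0.5463 0.3577 0.1655] F [-0.4 -0.1  0.1] w 87.9
closed t 60.5 p [0.546  0.3576 0.1648] F [-0.   0.3  0.5] w 49.8
up t 60.9 p [0.5461 0.3577 0.1854] F [ 1.3  0.9 -4. ] w 49.1
low t 64.3 p [0.602  0.0578 0.1773] F [ 0.4 -0.2 -2. ] w 49.7
down t 65.5 p [0.6021 0.0578 0.1708] F [-2.1  1.4  4.3] w 49.7
open t 66.4 p [0.6017 0.0577 0.1695] F [ 0.5 -0.4 -1.5] w 88.0
 t 67.4 p [0.6013 0.0577 0.2592] F [-0.3 -0.1 -0.2] w 87.9
 t 69.0 p [0.4502 0.0399 0.399 ] F [ 0.1 -0.5 -0.9] w 87.7
```

View pics/f1.png

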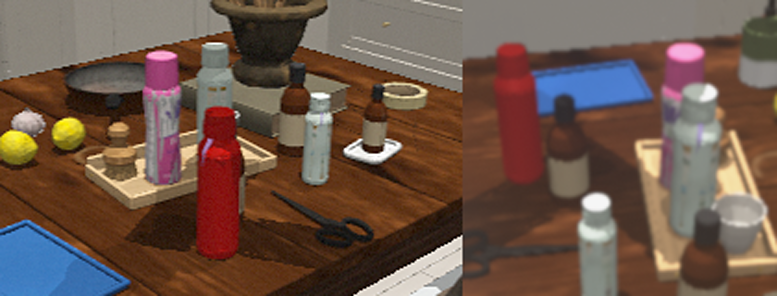

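View pics/f1wc.png

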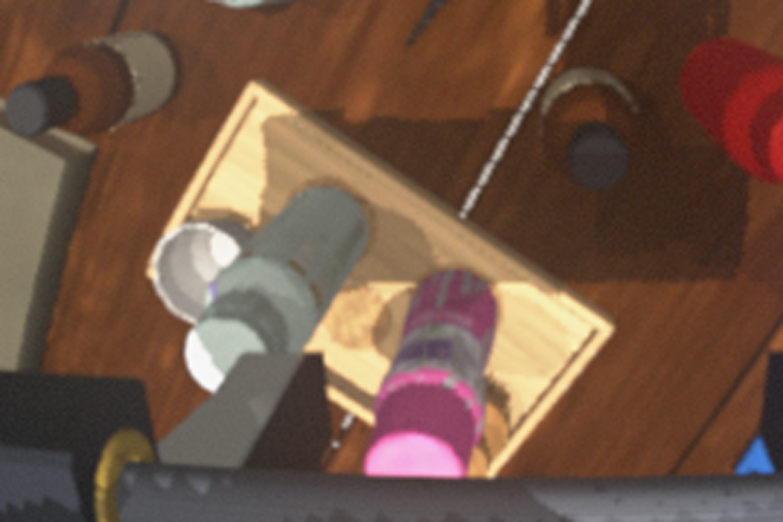

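All pieces are standing. I'll compare cap positions with the start pictures, then hand in.

```bash
python3 - <<'E'
import cv2,numpy as np
def bb(f,box,fn):
    i=cv2.imread(f);x0,y0,x1,y1=box;H=cv2.cvtColor(i[y0:y1,x0:x1],cv2.COLOR_BGR2HSV);m=fn(H).astype(np.uint8)
    n,l,s,c=cv2.connectedComponentsWithStats(m);k=1+np.argmax(s[1:,4]);return s[k],c[k].round(1)
pk=lambda H:(H[...,0]>145)&(H[...,0]<172)&(H[...,1]>90)
for v,p in(('scene',(270,140,300,200)),('side',(325,110,375,165))):
    for f in (f'pics/{v}0.png','pics/f1%s.png'%('c' if v=='scene' else 's')): print(v,f,bb(f,p,pk))
# template match for pale bottle top and cup/brush between start and end
for v,fa,fb,boxes in (('side','pics/side0.png','pics/f1s.png',{'pale':(340,140,374,230),'cup':(370,203,397,238)}),('scene','pics/scene0.png','pics/f1c.png',{'pale':(304,140,332,175),'brush':(254,184,275,218),'pink':(274,145,302,222)})):
    A,B=cv2.imread(fa),cv2.imread(fb)
    for n,(x0,y0,x1,y1) in boxes.items():
        r=cv2.matchTemplate(B[y0-12:y1+12,x0-12:x1+12],A[y0:y1,x0:x1],cv2.TM_CCOEFF_NORMED);_,m,_,l=cv2.minMaxLoc(r);print(v,n,'shift',l[0]-12,l[1]-12,round(m,3))
E
python3 - <<'E'
from h import *
bot.finish_job(); st('done')
E
```

```text
scene pics/scene0.png (array([  7,   8,  20,  27, 363], dtype=int32), array([16.7, 20.5]))
scene pics/f1c.png (array([  7,   8,  21,  25, 365], dtype=int32), array([16.7, 20.6]))
side pics/side0.png (array([ 13,  13,  23,  31, 391], dtype=int32), array([23.3, 27.7]))
side pics/f1s.png (array([ 14,  13,  22,  31, 398], dtype=int32), array([23.3, 28.1]))
side pale shift 0 0 0.748
side cup shift 0 0 0.975
scene pale shift 0 0 0.935
scene brush shift 0 0 0.997
scene pink shift 0 0 0.92
the job is handed in; nothing more can be done
the job is handed in; nothing more can be done
```

The job is done and handed in at about 69 s of the 131 s allowed. I moved the pink can and then the pale bottle onto the blue sheet. I stood the smallest amber bottle in the middle of the white dish, then put the pale bottle and the pink can back on their own cork discs.

- **Last pictures:** all three stand upright. Compared with the start pictures, the pale bottle, pink can, cup and brush show a 0-pixel shift. The pale bottle's side-view match was the weakest at 0.75; the others were 0.92 or higher.
- **Amber bottle:** it stood centred on the dish in the side view, by eye. I had to grip it high on the body (pads from about 57 mm up), because the hand would have met its cap any lower.
- **Forces:** no force reading in the printed log exceeded about 6 N, and nothing was knocked over.
- **Disagreement:** the scene camera placed the dish about 9 mm from where the wrist and side cameras had it, and the sheet about 7 mm from the wrist camera's position. I used the wrist–side average for the dish and the wrist position for the sheet. The side camera's sheet outline was only partial, so I set it aside.

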